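# Press the hinge rivets home in order

## Task

Three push-fit rivets stand a little proud in the brass strap hinge on the plywood panel. With a fingertip, gently press each one down until it is fully home, one at a time: first the rivet nearest the hinge's knuckle (the barrel at the wide end), then the middle one, then the one nearest the narrow tip. Do not strike or lift anything, and leave everything else on the bench where it is.

Things in the scene. Friction and masses are not known exactly. Their poses are not given: they have to be found in the camera images.
- panel: plywood panel 250 x 100 x 18 mm lying flat on the bench between short dark steel bench dogs, fixed, so that it cannot shift; a brass strap hinge 3 mm thick lies along its middle. Origin: centre of the panel's underside, on the bench; its x axis runs along the hinge from the knuckle (wide end, x about -0.109) to the narrow rounded tip (x about +0.109), z up. The rivets stand on its centre line at x = -0.06, 0 and +0.06. The panel may lie turned any way round
- knuckle (a point): top of the hinge's knuckle, a brass barrel 59 mm long and 12 mm thick across the wide end of the hinge, 30 mm above the bench
- rivet_first_top (a point): centre of the top of the first (nearest the knuckle) rivet's head: a low steel dome 20 mm across and 5 mm tall on a thin shank, moving straight down by up to 8 mm as it is pressed (top 34 mm above the bench when up, 26 mm when home)
- rivet_first (a joint): slide of the first rivet, m: about 0 as found (head standing 6.5 to 8 mm proud), 0.008 fully home with the head's underside on the brass; negative = drawn upward. It slides down stiffly, resisting with about 4 N, stays wherever it is left, and stops dead at 0.008
- rivet_middle_top (a point): centre of the top of the middle rivet's head: a low steel dome 20 mm across and 5 mm tall on a thin shank, moving straight down by up to 8 mm as it is pressed (top 34 mm above the bench when up, 26 mm when home)
- rivet_middle (a joint): slide of the middle rivet, m: about 0 as found (head standing 6.5 to 8 mm proud), 0.008 fully home with the head's underside on the brass; negative = drawn upward. It slides down stiffly, resisting with about 4 N, stays wherever it is left, and stops dead at 0.008
- rivet_last_top (a point): centre of the top of the last (nearest the narrow tip) rivet's head: a low steel dome 20 mm across and 5 mm tall on a thin shank, moving straight down by up to 8 mm as it is pressed (top 34 mm above the bench when up, 26 mm when home)
- rivet_last (a joint): slide of the last rivet, m: about 0 as found (head standing 6.5 to 8 mm proud), 0.008 fully home with the head's underside on the brass; negative = drawn upward. It slides down stiffly, resisting with about 4 N, stays wherever it is left, and stops dead at 0.008
- rivet_tin: flat brass tin, 72 x 103 x 29 mm, loose beside the panel; origin at the centre of its underside; bystander
- beeswax: yellow block of beeswax, 38 x 55 x 22 mm, loose beside the panel; origin at the centre of its underside; bystander
- hammer_1: small hammer with a pale wooden handle, 104 x 225 x 27 mm, lying loose near the robot; origin at the underside; bystander
- spool_4: wooden thread spool, 66 x 57 x 61 mm, loose; origin at the underside; bystander
- glue_pot: round glue pot with a brush handle upright in its lid, 68 x 68 x 120 mm, loose; origin at the underside; bystander
- pliers: pliers with red handles, 50 x 161 x 11 mm, lying loose; origin at the underside; bystander
- steel_rule: steel rule, 28 x 300 x 9 mm, lying loose near the right edge of the bench; origin at the underside; bystander

How it is judged (in metres and radians):
On the way, in this order (a step that is already met when the one before it is completed fails the run):
1. the rivet nearest the knuckle is pressed home while the other two still stand proud by the fingers (value of joint rivet_first above 0.006 m and value of joint each of rivet_middle, rivet_last below 0.0035 m and contact force between the fingers and panel above 0.3 N), for 0.02 s.
2. the middle rivet is pressed home while the last still stands proud by the fingers (value of joint each of rivet_first, rivet_middle above 0.006 m and value of joint rivet_last below 0.0035 m and contact force between the fingers and panel above 0.3 N), for 0.02 s.
3. the rivet nearest the narrow tip is pressed home by the fingers (value of joint each of rivet_first, rivet_middle, rivet_last above 0.006 m and contact force between the fingers and panel above 0.3 N), for 0.02 s.
At the end, for the whole second after the job is handed in: all three rivets are within 2 mm of fully home and every loose thing is within 20 mm of where it was (value of joint each of rivet_first, rivet_middle, rivet_last above 0.006 m and distance of each of rivet_tin, beeswax, hammer_1, spool_4, glue_pot, pliers, steel_rule from where it was at the start of the episode below 0.02 m); the robot touches nothing.
It fails at once if a rivet or the panel is hit or pressed hard (over 30 N) (contact force between the fingers and panel above 30 N).
It fails at once if a rivet is drawn upward (value of joint any of rivet_first, rivet_middle, rivet_last below -0.003 m).
It fails at once if a later rivet is pressed before an earlier one ((value of joint rivet_middle above 0.0045 m and value of joint rivet_first below 0.0045 m) or (value of joint rivet_last above 0.0045 m and value of joint rivet_middle below 0.0045 m)).
It fails at once if a bystander is shifted or lifted (distance of any of rivet_tin, beeswax, hammer_1, spool_4, glue_pot, pliers, steel_rule from where it was at the start of the episode above 0.02 m).
It also fails if it takes over 40 s, if anything falls off the work surface, if the arm or the gripper's body presses on something with over 40 N, if the wrist force passes 120 N, or if a joint passes its speed limit or range.

## Robot

A 6-joint arm with a two-finger parallel gripper is mounted at the origin on the work surface; the furniture and walls round the work are solid. World frame = base frame: x ahead of the robot, y to its left, z up, the work surface at z = 0. Lengths are in mm, angles in degrees, forces in N, time in s.
With the tool pointing down it reaches from about 375 to 975 mm from the base axis. Payload 3.8 kg.
Tool frame: the origin (TCP) lies at the very end of the fingers, on their centre line; the grasp point (between the pads) lies 19 mm behind it; y points along the fingers, x is the direction in which the jaws open and shut, and the axes are right-handed (so a half turn about y gives the same grasp; the last joint's range is limited). The gripper opens to 88 mm and grips with 3 to 60 N. Pads are 18 mm wide; open, the fingers measure 123 mm over their backs; the gripper's body (75 mm by 187 mm) begins 45 mm behind the grasp point.
Start: joints at [68.417, 15.12, 91.902, -0, 72.978, -2.114], TCP at [224.974, 636.4, 238.706] pointing down, gripper open.
Joint ranges: [-150.88, 150.88], [-54.13, 125.18], [17.81, 147.31], [-75.09, 255.09], [0, 152.58], [-146.25, 146.25]. Speed limits (degrees/s): [147.25, 147.25, 180, 180, 180, 180].

## Interface

Orientations are given as a 3x3 rotation matrix whose columns are the frame's x, y, z axes.
In Python, from plant import * gives the robot as it stands.
- The arm moves only by the tool send_rows, never from a script. Its argument "increments" is a list of rows, each an object of numbers: "hand": the finger opening in cm, from 0 to 8.81; "dx", "dy", "dz": the shift along the tool's x, y, z in cm; "rx", "ry", "rz": the turn, a rotation vector about the tool's x, y, z in rad. A call has exactly 5 rows; each row shifts and turns the commanded pose from where the row before left it, along the tool's axes as they then stand; what a row does not reach is not made up. A row lasts 1/8 s, in which the tool goes at most 62.5 mm and 10.7 degrees, less where a joint would pass 70% of its speed; a pose out of reach is approached as far as the arm can. A call with a gripper value outside its range is refused whole. The fingers move at their own pace and stop on an object; the grip force is fixed at half the most. Time passes only in rows, so rows that do not move let the fingers close, or fill a call up. It gives the time, the measured TCP pose, the force and the opening at its end, in the units of the state.
- get_state(): the state, without advancing time (a new reading comes with each control period).
- grab_frame(name): name is "side" or "top" or "wrist"; returns (picture, depth): 400x640x3 uint8, red, green, blue; 400x640 float32, mm along the optical axis (not along the pixel's ray), 0 where there is no reading.
- get_calibration(name): a dict with "fx", "fy", "cx", "cy" (pixels), "R" (3x3) and "t" (3): a world point X has camera coordinates R X + t. Camera axes: x right, y down, z forward; pixel columns grow to the right and rows downward; lengths in mm; the calibration is good to about 2 mm. A picture is of the moment at which its call begins: read the wrist's pose just before it. get_calibration takes no time and is no camera call; for the wrist camera it gives the pose at the moment of the call.
- sign_off(): hands the job in, once; it reports no verdict.
Trained networks look in the newest picture that a camera, given by its name, has taken for a name from the list of things; names that differ only in an ending like _2 or _b are one class to them, and where a whole thing is asked for, a point or a joint stands for the part that bears it (a point fixed in the world has none). Each returns a list of dicts, best first, with "p" (0 to 1); they miss things now and then, are a little off and sometimes report something else, mostly with a low value. They report only what shows in the picture. A call takes as long as a camera call.
- spot_in(camera, label): "extent" ([centre column, centre row, width, height] in pixels, round what is visible of it).
- place_of(camera, label): "centre" ([column, row] in pixels: a listed point, or the origin of a listed thing).
The state is a dict: "time_s": time; "q": joint angles; "dq": joint speeds; "joint_torque": joint torques, N m; "eef_pos": TCP position; "tool_rot": TCP orientation; "force": force on the tool from outside, world axes, zero at the start; "torque": the same for the moment, N m; "width": opening from 0.0 (shut) to 1.0 (fully open).
Only numpy, scipy, OpenCV 4.12 (cv2) and the standard library are available. Lean on these libraries where they do the work, as an engineer would, in place of code of your own. Each camera call takes 0.05 s, during which the arm holds its last target. There are 200 camera calls.

## Working session

There is one attempt and no reset: what is moved stays moved. The work goes in short steps, Python scripts to look and compute and a tool call to move; the robot and the scene stay as the last step left them, time stands still between calls to the robot, and variables do not carry over. Pictures are saved under pics/ and viewed, about 8 in all and at most 12, crops included, and the job is handed in when it is done.

Besides the shell and the picture viewer there is one more tool, called after "Request:" as name(argument=value, ...), one argument or row to a line, values as JSON. send_rows: Moves the arm, as the interface text tells. Its arguments: {"type":"object","properties":{"increments":{"type":"array","items":{"type":"object","properties":{"hand":{"type":"number"},"dx":{"type":"number"},"dy":{"type":"number"},"dz":{"type":"number"},"rx":{"type":"number"},"ry":{"type":"number"},"rz":{"type":"number"}}}}},"required":["increments"]}

```bash
mkdir -p pics; cat > h.py <<'E'
from plant import *
import numpy as np, cv2
def pix2w(cal,uv,z):
    R=np.array(cal["R"]);t=np.array(cal["t"])
    d=R.T@np.array([(uv[0]-cal["cx"])/cal["fx"],(uv[1]-cal["cy"])/cal["fy"],1.]);c=-R.T@t
    return c+d*(z-c[2])/d[2]
def see(cam,fn):
    cal=get_calibration(cam);im,dp=grab_frame(cam)
    cv2.imwrite(fn,im[:,:,::-1])
    for n,z in [("knuckle",30),("rivet_first_top",34),("rivet_middle_top",34),("rivet_last_top",34),("panel",0)]:
        for r in place_of(cam,n)[:3]:
            u,v=r["centre"];print(cam,n,round(r["p"],2),np.round([u,v]),np.round(pix2w(cal,(u,v),z),1))
    return cal,im,dp
E
python3 - <<'E'
from h import *
see("top","pics/top.png")
s=get_state();print(s["time_s"],s["eef_pos"],np.round(s["tool_rot"],3).tolist(),s["force"])
E
```

```text
top knuckle 0.84 [325. 153.] [616.1 -79.5  30. ]
top rivet_first_top 0.54 [342. 160.] [ 593.9 -126.3   34. ]
top rivet_middle_top 0.46 [361. 162.] [ 588.3 -180.7   34. ]
top rivet_last_top 0.62 [384. 170.] [ 565.6 -242.9   34. ]
top rivet_last_top 0.4 [321. 156.] [606.6 -68.2  34. ]
top panel 0.91 [363. 165.] [ 587.8 -188.5    0. ]
0.3 [224.90628613 636.1696732  238.23720413] [[0.333, -0.0, -0.943], [0.943, -0.001, 0.333], [-0.001, -1.0, 0.0]] [-0.23569358 -0.15216428  0.05967876]
```

View pics/top.png

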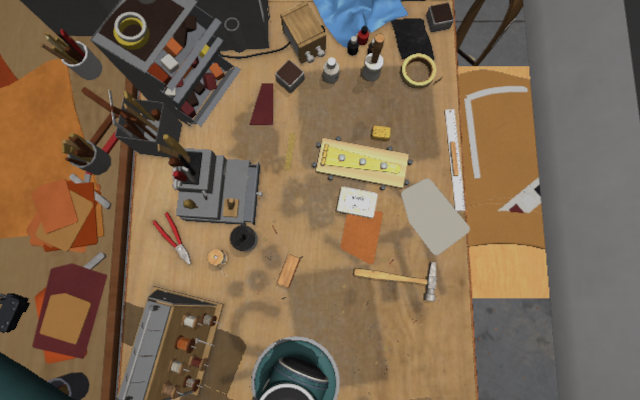

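```bash
python3 - <<'E'
from h import *
cal=get_calibration("top");im,dp=grab_frame("top")
R=np.array(cal["R"]);t=np.array(cal["t"])
v,u=np.mgrid[:400,:640]
P=np.stack([(u-cal["cx"])/cal["fx"]*dp,(v-cal["cy"])/cal["fy"]*dp,dp],-1)[dp>0]
W=(P-t)@R
a=np.array([225,636]);b=np.array([588,-188]);d=(b-a)/900.
s=(W[:,:2]-a)@d;n=(W[:,:2]-a)@np.array([-d[1],d[0]])
for k in range(-100,1050,50):
    m=(abs(s-k-25)<25)
    print(k,[round(float(W[m&(n>lo)&(n<lo+60),2].max(initial=-1))) for lo in range(-330,330,60)])
E
```

```text
-100 [-1, 59, 102, 21, 25, 20, 10, 8, 15, 18, 15]
-50 [20, 145, 101, 26, 28, 27, 22, 21, 28, 26, 20]
0 [6, 9, 20, 25, 351, 330, 22, 30, 37, 36, 35]
50 [3, 5, 7, 20, 350, 350, 21, 31, 35, 36, 35]
100 [227, 6, 8, 8, 16, 20, 21, 28, 33, 33, 32]
150 [277, 258, 4, 9, 7, 7, 9, 16, 30, 28, 186]
200 [276, 279, 692, 84, 26, 7, 8, 7, 19, 9, 192]
250 [227, 728, 717, 278, 18, 6, 15, 10, 7, 7, 8]
300 [187, 721, 280, 279, 15, 17, 18, 16, 8, 9, 168]
350 [7, 192, 188, 6, 14, 13, 102, 99, 8, 169, 248]
400 [8, 10, 7, 67, 68, 100, 219, 273, 162, 180, 248]
450 [8, 8, 7, 9, 70, 103, 204, 334, 336, 8, 365]
500 [7, 6, 24, 67, 124, 187, 102, 168, 171, 335, 362]
550 [7, 32, 37, 27, 50, 58, 61, 76, 98, 6, 339]
600 [10, 7, 32, 31, 6, 7, 53, 58, 7, 6, 335]
650 [7, 8, 7, 7, 7, 7, 8, 7, 9, 9, 10]
700 [16, 18, 7, 9, 8, 7, 7, 7, 9, 12, 11]
750 [1060, 1019, 7, 36, 35, 24, 34, 10, 8, 6, 57]
800 [1066, 1074, 1056, 39, 36, 27, 36, 32, 7, 6, 59]
850 [26, 1076, 1081, 1037, 37, 38, 35, 23, 7, 7, 66]
900 [12, 8, 8, 10, 38, 38, 25, 7, 8, 73, 106]
950 [20, 8, 8, 23, 33, 37, 29, 22, 6, 6, 41]
1000 [8, 8, 9, 6, 25, 24, 26, 6, 8, 210, 82]
```

```bash
python3 - <<'E'
from h import *
cal,im,dp=see("side","pics/side.png")
c=get_calibration("top");print(np.round(-np.array(c["R"]).T@np.array(c["t"])),np.round(-np.array(cal["R"]).T@np.array(cal["t"])))
E
```

```text
side knuckle 0.92 [359. 199.] [601.9 -82.8  30. ]
side rivet_first_top 0.61 [368. 204.] [ 609.7 -123.    34. ]
side rivet_first_top 0.59 [362. 196.] [615.8 -77.1  34. ]
side rivet_first_top 0.31 [381. 227.] [ 579.6 -243.    34. ]
side rivet_middle_top 0.53 [374. 217.] [ 589.6 -191.4   34. ]
side rivet_middle_top 0.28 [368. 203.] [ 609.8 -119.4   34. ]
side rivet_last_top 0.49 [382. 224.] [ 589.7 -229.6   34. ]
side panel 0.93 [372. 230.] [ 579.4 -199.8    0. ]
side panel 0.39 [367. 207.] [626.7 -90.2   0. ]
[ 263.  -68. 1302.] [   51. -1046.   640.]
```

View pics/side.png

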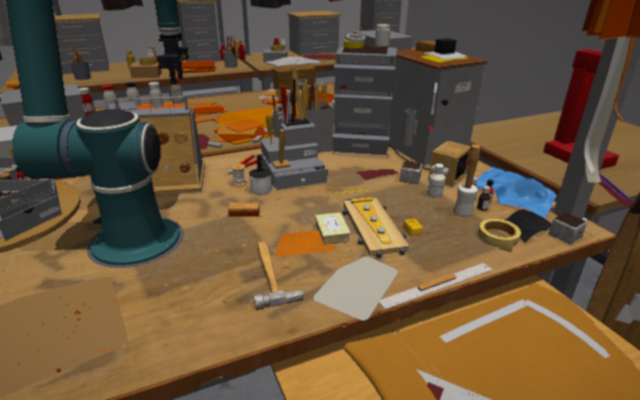

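```bash
python3 - <<'E'
from h import *
for cam,pts in [("top",[(590,20),(590,100),(590,200),(590,300),(620,380),(550,150),(295,380),(60,385)]),("side",[(570,230),(585,150),(600,80),(610,30),(630,60),(30,60),(165,20)])]:
    cal=get_calibration(cam);im,dp=grab_frame(cam)
    for u,v in pts:
        z=dp[v,u];print(cam,u,v,np.round(np.array(cal["R"]).T@(np.array([(u-cal["cx"])/cal["fx"]*z,(v-cal["cy"])/cal["fy"]*z,z])-np.array(cal["t"]))))
E
```

```text
top 590 20 [ 411. -224. 1053.]
top 590 100 [ 364. -221. 1049.]
top 590 200 [ 307. -218. 1045.]
top 590 300 [ 252. -215. 1039.]
top 620 380 [ 212. -222. 1047.]
top 550 150 [ 341. -207. 1028.]
top 295 380 [ 66. -15. 309.]
top 60 385 [ -3. 614.  19.]
side 570 230 [1009. -450.   38.]
side 585 150 [1042. -401.  232.]
side 600 80 [1111. -338.  381.]
side 610 30 [ 863. -493.  528.]
side 630 60 [1137. -376.  433.]
side 30 60 [-124.   61.  447.]
side 165 20 [211. 609. 450.]
```

Request:
send_rows(
  increments=[
    {"hand": 0, "dy": -6},
    {"hand": 0, "dy": -6},
    {"hand": 0, "dy": -6},
    {"hand": 0, "dx": -4.3, "dz": -4.1},
    {"hand": 0, "dx": -4.3, "dz": -4.1},
  ],
)

```text
invalid input
```

Request:
send_rows(
  increments=[
    {"hand": 0, "dx": -4.3, "dz": -4.1},
    {"hand": 0, "dx": -4.3, "dz": -4.1},
    {"hand": 0, "dx": -4.3, "dz": -4.1},
    {"hand": 0, "dx": -4.3, "dz": -4.1},
    {"hand": 0, "dx": -4.3, "dz": -4.1},
  ],
)

```text
invalid input
```

Request:
send_rows(
  increments=[
    {"hand": 0, "dx": -4.3, "dz": -4.1},
    {"hand": 0, "dx": -4.3, "dz": -4.1},
    {"hand": 0, "dx": -4.3, "dz": -4.1},
    {"hand": 0, "dx": -4.3, "dz": -4.1},
    {"hand": 0, "dx": -4.3, "dz": -4.1},
  ],
)

```text
invalid input
```

Request:
send_rows(
  increments=[
    {"dx": 0, "dy": -6, "dz": 0, "rx": 0, "ry": 0, "rz": 0, "hand": 0},
    {"dx": 0, "dy": -6, "dz": 0, "rx": 0, "ry": 0, "rz": 0, "hand": 0},
    {"dx": 0, "dy": -6, "dz": 0, "rx": 0, "ry": 0, "rz": 0, "hand": 0},
    {"dx": -4.3, "dy": 0, "dz": -4.1, "rx": 0, "ry": 0, "rz": 0, "hand": 0},
    {"dx": -4.3, "dy": 0, "dz": -4.1, "rx": 0, "ry": 0, "rz": 0, "hand": 0},
  ],
)

```text
time_s: 1.38
eef_pos: [274.1, 527.6, 420.1]
tool_rot: [[0.332, 0.002, -0.943], [0.943, 0.002, 0.332], [0.003, -1.0, -0.001]]
force: [1.1, 0.1, 0.5]
width: 0.461
```

Request:
send_rows(
  increments=[
    {"dx": -4.3, "dy": 0, "dz": -4.1, "rx": 0, "ry": 0, "rz": 0, "hand": 0},
    {"dx": -4.3, "dy": 0, "dz": -4.1, "rx": 0, "ry": 0, "rz": 0, "hand": 0},
    {"dx": -4.3, "dy": 0, "dz": -4.1, "rx": 0, "ry": 0, "rz": 0, "hand": 0},
    {"dx": -4.3, "dy": 0, "dz": -4.1, "rx": 0, "ry": 0, "rz": 0, "hand": 0},
    {"dx": -4.3, "dy": 0, "dz": -4.1, "rx": 0, "ry": 0, "rz": 0, "hand": 0},
  ],
)

```text
time_s: 2.0
eef_pos: [395.6, 255.2, 419.0]
tool_rot: [[0.333, 0.001, -0.943], [0.943, 0.0, 0.333], [0.001, -1.0, -0.001]]
force: [0.2, 0.3, 0.1]
width: 0.004
```

Request:
send_rows(
  increments=[
    {"dx": -4.3, "dy": 0, "dz": -4.1, "rx": 0, "ry": 0, "rz": 0, "hand": 0},
    {"dx": -4.3, "dy": 0, "dz": -4.1, "rx": 0, "ry": 0, "rz": 0, "hand": 0},
    {"dx": -4.3, "dy": 0, "dz": -4.1, "rx": 0, "ry": 0, "rz": 0, "hand": 0},
    {"dx": -4.3, "dy": 0, "dz": -4.1, "rx": 0, "ry": 0, "rz": 0, "hand": 0},
    {"dx": -4.3, "dy": 0, "dz": -4.1, "rx": 0, "ry": 0, "rz": 0, "hand": 0},
  ],
)

```text
time_s: 2.62
eef_pos: [517.3, -16.0, 419.1]
tool_rot: [[0.333, 0.001, -0.943], [0.943, 0.0, 0.333], [0.001, -1.0, -0.001]]
force: [-0.3, 1.0, 0.8]
width: 0.005
```

Request:
send_rows(
  increments=[
    {"dx": -3.1, "dy": 4.4, "dz": -2.8, "rx": 0, "ry": 0, "rz": 0, "hand": 0},
    {"dx": -3.1, "dy": 4.4, "dz": -2.8, "rx": 0, "ry": 0, "rz": 0, "hand": 0},
    {"dx": -3.1, "dy": 4.4, "dz": -2.8, "rx": 0, "ry": 0, "rz": 0, "hand": 0},
    {"dx": -3.1, "dy": 4.4, "dz": -2.8, "rx": 0, "ry": 0, "rz": 0, "hand": 0},
    {"dx": 0, "dy": 0, "dz": 0, "rx": 0, "ry": 0, "rz": 0, "hand": 0},
  ],
)

```text
time_s: 3.25
eef_pos: [578.8, -169.8, 237.3]
tool_rot: [[0.336, -0.009, -0.942], [0.942, 0.002, 0.336], [-0.001, -1.0, 0.009]]
force: [0.1, 0.2, 0.9]
width: 0.005
```

```bash
python3 - <<'E'
from h import *
cal,im,dp=see("wrist","pics/w1.png")
s=get_state();print(s["time_s"],np.round(s["eef_pos"],1),np.round(s["force"],1))
E
```

```text
wrist knuckle 0.6 [401. 175.] [614.1 -80.6  30. ]
wrist rivet_first_top 0.46 [360. 180.] [ 602.8 -126.3   34. ]
wrist rivet_middle_top 0.79 [310. 188.] [ 592.4 -183.8   34. ]
wrist rivet_last_top 0.68 [308. 184.] [ 587.9 -184.1   34. ]
wrist rivet_last_top 0.47 [255. 195.] [ 579.2 -246.    34. ]
wrist panel 0.59 [305. 183.] [ 591.7 -190.1    0. ]
3.55 [ 582.1 -167.6  245.2] [-0.4 -0.5 -0.1]
```

View pics/w1.png

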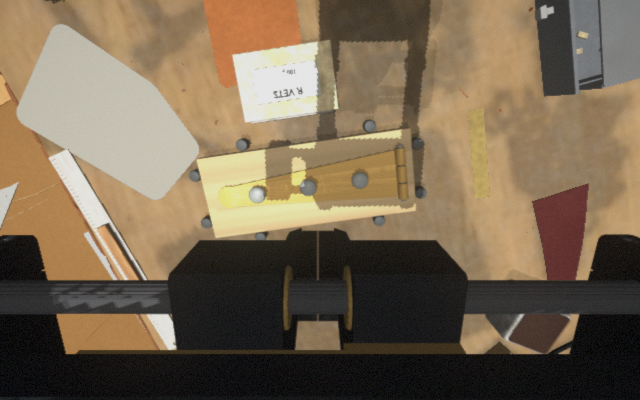

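Request:
send_rows(
  increments=[
    {"dx": 1.15, "dy": 4.8, "dz": -0.15, "rx": 0, "ry": 0, "rz": 0, "hand": 0},
    {"dx": 1.15, "dy": 4.8, "dz": -0.15, "rx": 0, "ry": 0, "rz": 0, "hand": 0},
    {"dx": 1.15, "dy": 4.8, "dz": -0.15, "rx": 0, "ry": 0, "rz": 0, "hand": 0},
    {"dx": 1.15, "dy": 2.6, "dz": -0.15, "rx": 0, "ry": 0, "rz": 0, "hand": 0},
    {"dx": 0, "dy": 0, "dz": 0, "rx": 0, "ry": 0, "rz": 0, "hand": 0},
  ],
)

```text
time_s: 4.18
eef_pos: [601.0, -125.2, 71.6]
tool_rot: [[0.331, -0.003, -0.944], [0.944, 0.001, 0.331], [-0.0, -1.0, 0.003]]
force: [-0.1, 0.1, -0.6]
width: 0.008
```

```bash
python3 - <<'E'
from h import *
cal,im,dp=see("wrist","pics/w2.png")
s=get_state();print(s["time_s"],np.round(s["eef_pos"],1),np.round(s["force"],1))
E
```

```text
wrist knuckle 0.71 [391. 216.] [614.1 -80.3  30. ]
wrist rivet_first_top 0.75 [313. 227.] [ 602.9 -128.1   34. ]
wrist rivet_first_top 0.58 [189.  52.] [ 486.3 -157.5   34. ]
wrist rivet_middle_top 0.89 [221. 238.] [ 590.7 -184.9   34. ]
wrist rivet_last_top 0.93 [129. 252.] [ 580.  -244.3   34. ]
wrist panel 0.94 [235. 221.] [ 591.7 -185.3    0. ]
4.475 [ 603.5 -127.6   75. ] [-0.3  0.1 -0.1]
```

View pics/w2.png

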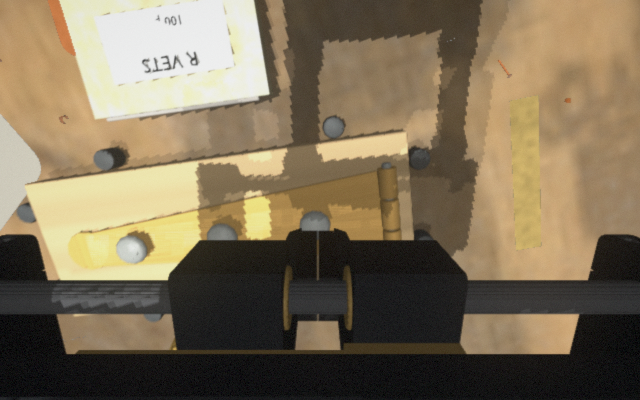

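Request:
send_rows(
  increments=[
    {"dx": 0, "dy": 1.5, "dz": 0, "rx": 0, "ry": 0, "rz": 0, "hand": 0},
    {"dx": 0, "dy": 1.4, "dz": 0, "rx": 0, "ry": 0, "rz": 0, "hand": 0},
    {"dx": 0, "dy": 0.6, "dz": 0, "rx": 0, "ry": 0, "rz": 0, "hand": 0},
    {"dx": 0, "dy": 0.2, "dz": 0, "rx": 0, "ry": 0, "rz": 0, "hand": 0},
    {"dx": 0, "dy": 0, "dz": 0, "rx": 0, "ry": 0, "rz": 0, "hand": 0},
  ],
)

```text
time_s: 5.1
eef_pos: [602.1, -126.9, 35.4]
tool_rot: [[0.333, -0.0, -0.943], [0.943, 0.0, 0.333], [-0.0, -1.0, 0.0]]
force: [-0.4, 0.0, -0.1]
width: 0.001
```

Request:
send_rows(
  increments=[
    {"dx": 0, "dy": 0.15, "dz": 0, "rx": 0, "ry": 0, "rz": 0, "hand": 0},
    {"dx": 0, "dy": 0.15, "dz": 0, "rx": 0, "ry": 0, "rz": 0, "hand": 0},
    {"dx": 0, "dy": 0.1, "dz": 0, "rx": 0, "ry": 0, "rz": 0, "hand": 0},
    {"dx": 0, "dy": 0.1, "dz": 0, "rx": 0, "ry": 0, "rz": 0, "hand": 0},
    {"dx": 0, "dy": 0, "dz": 0, "rx": 0, "ry": 0, "rz": 0, "hand": 0},
  ],
)

```text
time_s: 5.72
eef_pos: [602.5, -127.0, 31.1]
tool_rot: [[0.333, 0.001, -0.943], [0.943, -0.0, 0.333], [0.0, -1.0, -0.001]]
force: [-0.6, 0.1, 3.7]
width: 0.006
```

Request:
send_rows(
  increments=[
    {"dx": 0, "dy": 0.1, "dz": 0, "rx": 0, "ry": 0, "rz": 0, "hand": 0},
    {"dx": 0, "dy": 0.1, "dz": 0, "rx": 0, "ry": 0, "rz": 0, "hand": 0},
    {"dx": 0, "dy": 0.1, "dz": 0, "rx": 0, "ry": 0, "rz": 0, "hand": 0},
    {"dx": 0, "dy": 0.05, "dz": 0, "rx": 0, "ry": 0, "rz": 0, "hand": 0},
    {"dx": 0, "dy": 0, "dz": 0, "rx": 0, "ry": 0, "rz": 0, "hand": 0},
  ],
)

```text
time_s: 6.35
eef_pos: [602.5, -127.0, 27.2]
tool_rot: [[0.333, 0.001, -0.943], [0.943, -0.0, 0.333], [0.0, -1.0, -0.001]]
force: [2.0, 0.5, 3.1]
width: 0.006
```

Top at about 27; a few more small steps, until the force rises at the stop.

Request:
send_rows(
  increments=[
    {"dx": 0, "dy": 0.04, "dz": 0, "rx": 0, "ry": 0, "rz": 0, "hand": 0},
    {"dx": 0, "dy": 0.04, "dz": 0, "rx": 0, "ry": 0, "rz": 0, "hand": 0},
    {"dx": 0, "dy": 0, "dz": 0, "rx": 0, "ry": 0, "rz": 0, "hand": 0},
    {"dx": 0, "dy": 0, "dz": 0, "rx": 0, "ry": 0, "rz": 0, "hand": 0},
    {"dx": 0, "dy": 0, "dz": 0, "rx": 0, "ry": 0, "rz": 0, "hand": 0},
  ],
)

```text
time_s: 6.98
eef_pos: [602.4, -127.0, 26.5]
tool_rot: [[0.333, 0.001, -0.943], [0.943, -0.0, 0.333], [0.0, -1.0, -0.001]]
force: [2.9, -0.5, 3.4]
width: 0.006
```

Request:
send_rows(
  increments=[
    {"dx": 0, "dy": 0.03, "dz": 0, "rx": 0, "ry": 0, "rz": 0, "hand": 0},
    {"dx": 0, "dy": 0, "dz": 0, "rx": 0, "ry": 0, "rz": 0, "hand": 0},
    {"dx": 0, "dy": 0.03, "dz": 0, "rx": 0, "ry": 0, "rz": 0, "hand": 0},
    {"dx": 0, "dy": 0, "dz": 0, "rx": 0, "ry": 0, "rz": 0, "hand": 0},
    {"dx": 0, "dy": 0, "dz": 0, "rx": 0, "ry": 0, "rz": 0, "hand": 0},
  ],
)

```text
time_s: 7.6
eef_pos: [602.4, -127.0, 26.3]
tool_rot: [[0.333, 0.001, -0.943], [0.943, -0.0, 0.333], [0.0, -1.0, -0.001]]
force: [1.7, 0.1, 6.1]
width: 0.003
```

Request:
send_rows(
  increments=[
    {"dx": 0, "dy": 0.03, "dz": 0, "rx": 0, "ry": 0, "rz": 0, "hand": 0},
    {"dx": 0, "dy": 0, "dz": 0, "rx": 0, "ry": 0, "rz": 0, "hand": 0},
    {"dx": 0, "dy": 0, "dz": 0, "rx": 0, "ry": 0, "rz": 0, "hand": 0},
    {"dx": 0, "dy": 0, "dz": 0, "rx": 0, "ry": 0, "rz": 0, "hand": 0},
    {"dx": 0, "dy": 0, "dz": 0, "rx": 0, "ry": 0, "rz": 0, "hand": 0},
  ],
)

```text
time_s: 8.22
eef_pos: [602.5, -127.0, 26.3]
tool_rot: [[0.333, 0.001, -0.943], [0.943, -0.0, 0.333], [0.0, -1.0, -0.001]]
force: [1.8, -0.9, 7.7]
width: 0.003
```

Request:
send_rows(
  increments=[
    {"dx": 0, "dy": -1.2, "dz": 0, "rx": 0, "ry": 0, "rz": 0, "hand": 0},
    {"dx": 0, "dy": -1.2, "dz": 0, "rx": 0, "ry": 0, "rz": 0, "hand": 0},
    {"dx": -2.0, "dy": 0, "dz": -0.3, "rx": 0, "ry": 0, "rz": 0, "hand": 0},
    {"dx": -2.0, "dy": 0, "dz": -0.3, "rx": 0, "ry": 0, "rz": 0, "hand": 0},
    {"dx": -1.85, "dy": 0, "dz": -0.25, "rx": 0, "ry": 0, "rz": 0, "hand": 0},
  ],
)

```text
time_s: 8.85
eef_pos: [589.7, -186.8, 49.0]
tool_rot: [[0.334, -0.001, -0.943], [0.943, 0.0, 0.334], [-0.0, -1.0, 0.001]]
force: [-0.4, -1.2, 0.8]
width: 0.004
```

Request:
send_rows(
  increments=[
    {"dx": 0, "dy": 0.8, "dz": 0, "rx": 0, "ry": 0, "rz": 0, "hand": 0},
    {"dx": 0, "dy": 0.5, "dz": 0, "rx": 0, "ry": 0, "rz": 0, "hand": 0},
    {"dx": 0, "dy": 0.1, "dz": 0, "rx": 0, "ry": 0, "rz": 0, "hand": 0},
    {"dx": 0, "dy": 0, "dz": 0, "rx": 0, "ry": 0, "rz": 0, "hand": 0},
    {"dx": 0, "dy": 0, "dz": 0, "rx": 0, "ry": 0, "rz": 0, "hand": 0},
  ],
)

```text
time_s: 9.48
eef_pos: [590.9, -184.6, 35.7]
tool_rot: [[0.333, 0.0, -0.943], [0.943, -0.0, 0.333], [-0.0, -1.0, -0.0]]
force: [-0.5, 0.1, 0.2]
width: 0.004
```

Request:
send_rows(
  increments=[
    {"dx": 0, "dy": 0.15, "dz": 0, "rx": 0, "ry": 0, "rz": 0, "hand": 0},
    {"dx": 0, "dy": 0.15, "dz": 0, "rx": 0, "ry": 0, "rz": 0, "hand": 0},
    {"dx": 0, "dy": 0.15, "dz": 0, "rx": 0, "ry": 0, "rz": 0, "hand": 0},
    {"dx": 0, "dy": 0.1, "dz": 0, "rx": 0, "ry": 0, "rz": 0, "hand": 0},
    {"dx": 0, "dy": 0.1, "dz": 0, "rx": 0, "ry": 0, "rz": 0, "hand": 0},
  ],
)

```text
time_s: 10.1
eef_pos: [590.9, -184.9, 29.2]
tool_rot: [[0.333, 0.001, -0.943], [0.943, 0.0, 0.333], [0.0, -1.0, -0.001]]
force: [-0.3, 2.7, 4.5]
width: -0.002
```

Request:
send_rows(
  increments=[
    {"dx": 0, "dy": 0.1, "dz": 0, "rx": 0, "ry": 0, "rz": 0, "hand": 0},
    {"dx": 0, "dy": 0.05, "dz": 0, "rx": 0, "ry": 0, "rz": 0, "hand": 0},
    {"dx": 0, "dy": 0.05, "dz": 0, "rx": 0, "ry": 0, "rz": 0, "hand": 0},
    {"dx": 0, "dy": 0.03, "dz": 0, "rx": 0, "ry": 0, "rz": 0, "hand": 0},
    {"dx": 0, "dy": 0, "dz": 0, "rx": 0, "ry": 0, "rz": 0, "hand": 0},
  ],
)

```text
time_s: 10.72
eef_pos: [590.9, -184.9, 26.8]
tool_rot: [[0.333, 0.0, -0.943], [0.943, 0.0, 0.333], [0.0, -1.0, -0.0]]
force: [0.6, 2.9, 4.0]
width: 0.007
```

Request:
send_rows(
  increments=[
    {"dx": 0, "dy": 0.04, "dz": 0, "rx": 0, "ry": 0, "rz": 0, "hand": 0},
    {"dx": 0, "dy": 0.03, "dz": 0, "rx": 0, "ry": 0, "rz": 0, "hand": 0},
    {"dx": 0, "dy": 0.03, "dz": 0, "rx": 0, "ry": 0, "rz": 0, "hand": 0},
    {"dx": 0, "dy": 0, "dz": 0, "rx": 0, "ry": 0, "rz": 0, "hand": 0},
    {"dx": 0, "dy": 0, "dz": 0, "rx": 0, "ry": 0, "rz": 0, "hand": 0},
  ],
)

```text
time_s: 11.35
eef_pos: [590.9, -184.9, 26.3]
tool_rot: [[0.333, 0.0, -0.943], [0.943, 0.0, 0.333], [0.0, -1.0, -0.0]]
force: [-0.1, 2.8, 6.0]
width: 0.004
```

Request:
send_rows(
  increments=[
    {"dx": 0, "dy": 0.03, "dz": 0, "rx": 0, "ry": 0, "rz": 0, "hand": 0},
    {"dx": 0, "dy": 0, "dz": 0, "rx": 0, "ry": 0, "rz": 0, "hand": 0},
    {"dx": 0, "dy": 0, "dz": 0, "rx": 0, "ry": 0, "rz": 0, "hand": 0},
    {"dx": 0, "dy": -1.2, "dz": 0, "rx": 0, "ry": 0, "rz": 0, "hand": 0},
    {"dx": 0, "dy": -1.2, "dz": 0, "rx": 0, "ry": 0, "rz": 0, "hand": 0},
  ],
)

```text
time_s: 11.98
eef_pos: [589.8, -185.1, 49.3]
tool_rot: [[0.333, -0.002, -0.943], [0.943, -0.0, 0.333], [-0.001, -1.0, 0.002]]
force: [-0.1, 0.4, -0.2]
width: 0.007
```

Request:
send_rows(
  increments=[
    {"dx": -2, "dy": 0, "dz": -0.3, "rx": 0, "ry": 0, "rz": 0, "hand": 0},
    {"dx": -2, "dy": 0, "dz": -0.3, "rx": 0, "ry": 0, "rz": 0, "hand": 0},
    {"dx": -2, "dy": 0, "dz": -0.3, "rx": 0, "ry": 0, "rz": 0, "hand": 0},
    {"dx": 0, "dy": 0.8, "dz": 0, "rx": 0, "ry": 0, "rz": 0, "hand": 0},
    {"dx": 0, "dy": 0.4, "dz": 0, "rx": 0, "ry": 0, "rz": 0, "hand": 0},
  ],
)

```text
time_s: 12.6
eef_pos: [578.2, -244.5, 36.1]
tool_rot: [[0.334, -0.002, -0.942], [0.942, 0.001, 0.334], [0.0, -1.0, 0.002]]
force: [1.1, 0.7, 1.0]
width: 0.007
```

Request:
send_rows(
  increments=[
    {"dx": 0, "dy": 0.2, "dz": 0, "rx": 0, "ry": 0, "rz": 0, "hand": 0},
    {"dx": 0, "dy": 0.15, "dz": 0, "rx": 0, "ry": 0, "rz": 0, "hand": 0},
    {"dx": 0, "dy": 0.15, "dz": 0, "rx": 0, "ry": 0, "rz": 0, "hand": 0},
    {"dx": 0, "dy": 0.15, "dz": 0, "rx": 0, "ry": 0, "rz": 0, "hand": 0},
    {"dx": 0, "dy": 0, "dz": 0, "rx": 0, "ry": 0, "rz": 0, "hand": 0},
  ],
)

```text
time_s: 13.22
eef_pos: [579.3, -244.1, 31.2]
tool_rot: [[0.333, 0.0, -0.943], [0.943, 0.0, 0.333], [0.0, -1.0, -0.0]]
force: [-0.2, 2.5, 2.8]
width: 0.009
```

Request:
send_rows(
  increments=[
    {"dx": 0, "dy": 0.1, "dz": 0, "rx": 0, "ry": 0, "rz": 0, "hand": 0},
    {"dx": 0, "dy": 0.1, "dz": 0, "rx": 0, "ry": 0, "rz": 0, "hand": 0},
    {"dx": 0, "dy": 0.1, "dz": 0, "rx": 0, "ry": 0, "rz": 0, "hand": 0},
    {"dx": 0, "dy": 0.1, "dz": 0, "rx": 0, "ry": 0, "rz": 0, "hand": 0},
    {"dx": 0, "dy": 0.03, "dz": 0, "rx": 0, "ry": 0, "rz": 0, "hand": 0},
  ],
)

```text
time_s: 13.85
eef_pos: [579.4, -244.6, 26.6]
tool_rot: [[0.333, 0.001, -0.943], [0.943, -0.0, 0.333], [0.0, -1.0, -0.001]]
force: [0.7, 3.3, 3.4]
width: 0.004
```

Request:
send_rows(
  increments=[
    {"dx": 0, "dy": 0.03, "dz": 0, "rx": 0, "ry": 0, "rz": 0, "hand": 0},
    {"dx": 0, "dy": 0.03, "dz": 0, "rx": 0, "ry": 0, "rz": 0, "hand": 0},
    {"dx": 0, "dy": 0.03, "dz": 0, "rx": 0, "ry": 0, "rz": 0, "hand": 0},
    {"dx": 0, "dy": 0, "dz": 0, "rx": 0, "ry": 0, "rz": 0, "hand": 0},
    {"dx": 0, "dy": 0, "dz": 0, "rx": 0, "ry": 0, "rz": 0, "hand": 0},
  ],
)

```text
time_s: 14.48
eef_pos: [579.4, -244.6, 26.3]
tool_rot: [[0.333, 0.0, -0.943], [0.943, -0.0, 0.333], [0.0, -1.0, -0.0]]
force: [-0.9, 3.5, 6.4]
width: 0.006
```

Stopped dead at the same height with the force rising. Press a trace more, lift away, and check.

Request:
send_rows(
  increments=[
    {"dx": 0, "dy": 0.03, "dz": 0, "rx": 0, "ry": 0, "rz": 0, "hand": 0},
    {"dx": 0, "dy": 0, "dz": 0, "rx": 0, "ry": 0, "rz": 0, "hand": 0},
    {"dx": 0, "dy": -1, "dz": 0, "rx": 0, "ry": 0, "rz": 0, "hand": 0},
    {"dx": 0, "dy": -3, "dz": 0, "rx": 0, "ry": 0, "rz": 0, "hand": 0},
    {"dx": 0, "dy": -5, "dz": 0, "rx": 0, "ry": 0, "rz": 0, "hand": 0},
  ],
)

```text
time_s: 15.1
eef_pos: [576.8, -244.2, 113.6]
tool_rot: [[0.333, -0.005, -0.943], [0.943, 0.001, 0.333], [-0.0, -1.0, 0.006]]
force: [1.1, -0.2, -0.0]
width: 0.008
```

Request:
send_rows(
  increments=[
    {"dx": 0, "dy": -5, "dz": 0, "rx": 0, "ry": 0, "rz": 0, "hand": 0},
    {"dx": 0, "dy": -5, "dz": 0, "rx": 0, "ry": 0, "rz": 0, "hand": 0},
    {"dx": 0, "dy": 0, "dz": 0, "rx": 0, "ry": 0, "rz": 0, "hand": 0},
    {"dx": 0, "dy": 0, "dz": 0, "rx": 0, "ry": 0, "rz": 0, "hand": 0},
    {"dx": 0, "dy": 0, "dz": 0, "rx": 0, "ry": 0, "rz": 0, "hand": 0},
  ],
)

```text
time_s: 15.72
eef_pos: [577.7, -244.1, 212.9]
tool_rot: [[0.333, -0.004, -0.943], [0.943, 0.002, 0.333], [0.0, -1.0, 0.004]]
force: [-0.7, -0.2, 0.1]
width: 0.004
```

```bash
python3 - <<'E'
from h import *
cal=get_calibration("wrist");im,dp=grab_frame("wrist");cv2.imwrite("pics/w3.png",im[:,:,::-1])
R=np.array(cal["R"]);t=np.array(cal["t"])
v,u=np.mgrid[:400,:640]
P=np.stack([(u-cal["cx"])/cal["fx"]*dp,(v-cal["cy"])/cal["fy"]*dp,dp],-1)[dp>0];W=(P-t)@R
for x,y in [(602.5,-127),(591,-185),(579.5,-244.5)]:
    r=np.hypot(W[:,0]-x,W[:,1]-y);print(np.round(np.median(W[r<4,2]),1),"ring",np.round(np.median(W[(r>13)&(r<16),2]),1))
s=get_state();print(s["time_s"],np.round(s["eef_pos"],1),np.round(s["force"],1))
E
```

```text
26.4 ring 21.3
26.3 ring 294.5
231.4 ring 237.0
15.775 [ 577.8 -244.1  212.9] [ 0.1 -0.1  0.2]
```

View pics/w3.png

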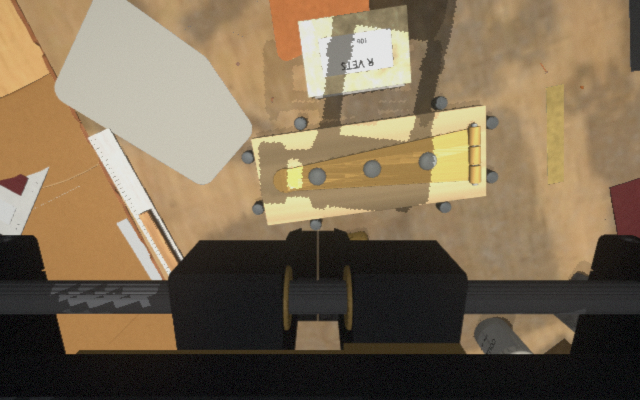

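The picture shows the rivets at (317,176), (372,169) and (428,161), all seated, with nothing disturbed. The readings taken over the third rivet came from the gripper points, so I'll filter those out before handing in.

```bash
python3 - <<'E'
from h import *
cal=get_calibration("wrist");im,dp=grab_frame("wrist")
R=np.array(cal["R"]);t=np.array(cal["t"])
v,u=np.mgrid[:400,:640]
W=(np.stack([(u-cal["cx"])/cal["fx"]*dp,(v-cal["cy"])/cal["fy"]*dp,dp],-1)[dp>0]-t)@R;W=W[W[:,2]<60]
for x,y in [(602.5,-127),(591,-185),(579.5,-244.5)]:
    r=np.hypot(W[:,0]-x,W[:,1]-y);print(np.round(np.median(W[r<4,2]),1))
print(sign_off())
E
```

```text
26.2
26.4
26.3
the job is handed in; nothing more can be done
None
```

I pressed all three rivets home with the closed fingertips, in order: nearest the knuckle, middle, then nearest the narrow tip. I then lifted the arm clear and handed the job in at about 16 s. No verdict was reported.

- **Pressing:** each rivet slid at about 3–4.5 N and stopped dead with the fingertip at 26.3 mm. The reported forces never passed 8 N, against the 30 N limit.
- **Height check:** the last depth check read the head tops at 26.2, 26.4 and 26.3 mm, where fully home is 26 mm. An earlier reading over the third rivet was wrong because it included gripper points; I filtered those out for the final figures.
- **Loose things:** none looked disturbed in the last wrist picture. I didn't measure their positions, and it doesn't show all of them.

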